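Test the stem of the middle-sized check valve

ROBOT

A 6-joint arm with a two-finger parallel gripper is mounted at the origin on the work surface. World frame = base frame: x ahead of the robot, y to its left, z up, the work surface at z = 0. Lengths are in m, angles in rad, forces in N, time in s.
With the tool pointing down it reaches from about 0.225 to 0.875 m from the base axis. Payload 3.4 kg.
Tool frame: the origin (TCP) lies on the centre line of the jaws, within the pads' length; the fingertips stand 11 mm ahead of it and the grasp point (between the pads) lies 8 mm behind it; z points along the fingers, y is the line along which they close (so a half turn about z gives the same grasp; the last joint's range is limited). The gripper opens to 85 mm and grips with 20 to 120 N. Pads are 22 mm wide; open, the fingers measure 114 mm over their backs; the gripper's body (76 mm by 85 mm) begins 54 mm behind the grasp point. The pads swing forward as they close: fully open they stand 13 mm farther back than shut.
Start: joints at [-1.458, 0.276, 1.505, -0, 1.361, -0.121], TCP at [0.133, -0.559, 0.242] pointing down, gripper open.
Joint ranges: [-2.89, 2.89], [-0.75, 2.08], [0.22, 2.7], [-1.18, 4.32], [0.11, 2.71], [-2.7, 2.7]. Speed limits (rad/s): [2.57, 2.57, 3.14, 3.14, 3.14, 3.14].

INTERFACE

Orientations are given as a unit quaternion [w, x, y, z].
In Python, from rig import manip, eyes, job gives the robot as it stands.
- The arm moves only by the tool drive_tool, never from a script. Its argument "rows" is a list of rows, each a list of 3 entries, a list of its own where there are three numbers: the turn, a rotation vector about the world's x, y, z in rad, then the shift along the world's x, y, z in cm, then the finger opening in cm, from 0 to 8.54. A call has 1 to 8 rows; each row shifts and turns the commanded pose from where the row before left it; what a row does not reach is not made up. A row lasts 1/8 s, in which the tool goes at most 62.5 mm and 10.7 degrees, less where a joint would pass 70% of its speed; a pose out of reach is approached as far as the arm can. A call is refused whole if a number of a shift passes 6.25 or a number of a turn 0.188, either way. A call with a gripper value outside its range is refused whole. The fingers move at their own pace and stop on an object; "force" is the grip in N (left out, the last holds). Time passes only in rows, so rows that do not move let the fingers close. It gives the time, the measured TCP pose, the force, the opening and the grip force at its end, in the units of the state.
- manip.get_state(): the state, without advancing time (a new reading comes with each control period).
- eyes.get_image(name): name is "scene" or "top" or "wrist"; returns the picture (384x512x3 uint8, red, green, blue); there is no depth.
- eyes.get_calibration(name): a dict with "camera_matrix" (3x3 intrinsics, pixels), "k1" (the pictures are not rectified: a ray, as slopes to the right and down, at radius r is drawn at 1 + k1 r^2 times it, then the intrinsics apply), "view" (4x4, takes a point from world to camera coordinates). Camera axes: x right, y up, looking along -z (the intrinsics and any distortion apply to the point x, -y, -z); pixel columns grow to the right and rows downward; lengths in m; the calibration is good to about 2 mm. A picture is of the moment at which its call begins: read the wrist's pose just before it. get_calibration takes no time and is no camera call; for the wrist camera it gives the pose at the moment of the call.
- job.sign_off(): hands the job in; it is judged then, once.
The state is a dict: "clock": time; "qpos": joint angles; "qd": joint speeds; "effort": joint torques, N m; "position": TCP position; "ee_rot": TCP orientation; "contact_force": force on the tool from outside, world axes, zero at the start; "moment": the same for the moment, N m; "width": finger opening in m; "gripper_force": force on a finger pad.
Only numpy, scipy, OpenCV 4.12 (cv2) and the standard library are available. Lean on these libraries where they do the work, as an engineer would, in place of code of your own. Each camera call takes 0.05 s, during which the arm holds its last target. There are 200 camera calls.

TASK

Check that the middle-sized of the three brass check valves standing on the bench is not stuck: with the fingertips, gently press the steel stem on its top most of the way down, keep it down for two seconds, then let it spring back up and withdraw. Do not lift, tip or shift the valve. Do not touch the smaller and the larger valve, and leave everything else on the bench where it is.

Things in the scene. Friction and masses are not known exactly. Their poses are not given: they have to be found in the camera images.
- valve_mid: middle-sized brass spring check valve, standing upright and loose on the bench: hexagonal foot 60 mm across corners and 16 mm high, round body, top face 64 mm above the bench. Origin at the centre of its underside, z up along its axis. About 0.6 kg
- stem_mid (a joint): stem of the middle-sized valve, in m: 0 = fully up (sprung), 0.010 = pressed fully down to its stop; positive is downwards. The spring pushes back with about 2 N at the start of travel and about 7 N at the stop, and returns the stem to 0 when let go
- stem_mid_top (a point): centre of the top face of the middle-sized valve's stem head: a flat plain-steel disc 20 mm across and 4 mm thick, on the valve's axis, 78 mm above the bench (14 mm above the valve body) when up; it goes down with the stem
- valve_small: smallest brass spring check valve, standing upright and loose on the bench: hexagonal foot 40 mm across corners and 16 mm high, round body, top face 46 mm above the bench. Origin at the centre of its underside, z up along its axis. About 0.25 kg
- stem_small (a joint): stem of the smallest valve, in m: 0 = fully up (sprung), 0.010 = pressed fully down to its stop; positive is downwards. The spring pushes back with about 2 N at the start of travel and about 7 N at the stop, and returns the stem to 0 when let go
- stem_small_top (a point): centre of the top face of the smallest valve's stem head: a flat plain-steel disc 20 mm across and 4 mm thick, on the valve's axis, 60 mm above the bench (14 mm above the valve body) when up; it goes down with the stem
- valve_large: largest brass spring check valve, standing upright and loose on the bench: hexagonal foot 84 mm across corners and 16 mm high, round body, top face 84 mm above the bench. Origin at the centre of its underside, z up along its axis. About 1.4 kg
- stem_large (a joint): stem of the largest valve, in m: 0 = fully up (sprung), 0.010 = pressed fully down to its stop; positive is downwards. The spring pushes back with about 2 N at the start of travel and about 7 N at the stop, and returns the stem to 0 when let go
- stem_large_top (a point): centre of the top face of the largest valve's stem head: a flat plain-steel disc 20 mm across and 4 mm thick, on the valve's axis, 98 mm above the bench (14 mm above the valve body) when up; it goes down with the stem
- bearing: bystander, leave alone: loose steel ball bearing ring lying flat, 47 mm across, 14 mm high
- nut: bystander, leave alone: loose brass hexagon plug nut, 44 mm across corners, 20 mm high
- capacitor: bystander, leave alone: loose white motor capacitor standing upright, 42 mm across, 80 mm high with its terminals
- socket: bystander, leave alone: loose steel wrench socket standing upright, 30 mm across, 40 mm high
- impeller: bystander, leave alone: loose brass pump impeller lying flat, 90 mm across, 27 mm high
- spanner: bystander, leave alone: loose steel spanner lying flat, under 20 mm high
- tin: bystander, leave alone: loose closed paint tin standing upright, 68 mm across, 95 mm high

How it is judged:
On the way:
1. the middle-sized valve's stem is pressed down by more than 5.5 mm of its 10 mm travel, by the fingers, and kept there for 1.5 s (value of joint stem_mid above 0.0055 m and contact force between the fingers and valve_mid above 0.5 N), for 1.5 s.
At the end, for the whole second after the job is handed in: The middle-sized valve's stem has been held down past 5.5 mm for 1.5 s and is back up (within 1.5 mm); all three valves stand upright (within 0.05 rad), stems up, and the valves and all loose bystanders are within 10 mm of where they started (value of joint each of stem_mid, stem_small, stem_large below 0.0015 m and distance of each of valve_mid, valve_small, valve_large, bearing, nut, capacitor, socket, impeller, spanner, tin from where it was at the start of the episode below 0.01 m and angle between each of valve_mid, valve_small, valve_large's own z axis and vertical below 0.05 rad and linear speed of valve_mid below 0.02 m/s); the robot touches nothing.
It fails at once if the smaller or the larger valve is touched or its stem pressed (contact force between any of the fingers, the arm and valve_small above 0.5 N or contact force between any of the fingers, the arm and valve_large above 0.5 N or value of joint any of stem_small, stem_large above 0.003 m).
It fails at once if the middle-sized valve is pressed roughly (over 30 N) (contact force between any of the fingers, the arm and valve_mid above 30 N).
It fails at once if the middle-sized valve is lifted, tipped or shifted by more than 10 mm (height (world z) of valve_mid above 0.006 m or angle between valve_mid's own z axis and vertical above 0.15 rad or distance of valve_mid from where it was at the start of the episode above 0.01 m).
It fails at once if another loose thing on the bench is moved by more than 10 mm (distance of any of valve_small, valve_large, bearing, nut, capacitor, socket, impeller, spanner, tin from where it was at the start of the episode above 0.01 m).
It also fails if it takes over 35 s, if anything falls off the work surface, if the arm or the gripper's body presses on something with over 40 N, if the wrist force passes 120 N, or if a joint passes its speed limit or range.

## Working session

There is one attempt and no reset: what is moved stays moved. The work goes in short steps, Python scripts to look and compute and a tool call to move; the robot and the scene stay as the last step left them, time stands still between calls to the robot, and variables do not carry over. Pictures are saved under pics/ and viewed, at most 10 in all, crops included, and the job is handed in when it is done.

Besides the shell and the picture viewer there is one more tool, called after "Call:" in YAML: its name, and indented under it one key for each argument. drive_tool: Moves the arm, as the interface text tells. Its arguments: {"type":"object","properties":{"rows":{"type":"array"},"force":{"type":"number"}},"required":["rows"]}

```bash
mkdir -p pics; cat > h.py <<'E'
import numpy as np, cv2
from rig import manip, eyes, job
def ray(c,u,v):
    K=np.array(c["camera_matrix"]);k=c["k1"]
    d=np.array([(u-K[0,2])/K[0,0],(v-K[1,2])/K[1,1]]);s=d.copy()
    for _ in range(30): s=d/(1+k*(s@s))
    V=np.array(c["view"]);R=V[:3,:3]
    return -R.T@V[:3,3], R.T@np.array([s[0],-s[1],-1])
def at(c,u,v,z):
    o,d=ray(c,u,v); return o+d*(z-o[2])/d[2]
def proj(c,p):
    K=np.array(c["camera_matrix"]);q=np.array(c["view"])@np.r_[p,1]
    s=np.array([q[0],-q[1]])/-q[2]; s=s*(1+c["k1"]*(s@s))
    return K[0,0]*s[0]+K[0,2],K[1,1]*s[1]+K[1,2]
def snap(n,f):
    im=eyes.get_image(n); cv2.imwrite(f"pics/{f}.png",im[:,:,::-1]); return im
E
python3 - <<'E'
from h import *
a=snap("top","a0"); b=snap("scene","b0")
for n in("top","scene"):
    c=eyes.get_calibration(n); print(n,c["k1"],ray(c,256,192))
print(manip.get_state())
E
```

```text
top 0.011782277958965613 (array([ 0.45953928, -0.04710648,  1.02273294]), array([ 0.10994067,  0.0064211 , -0.99392834]))
scene 0.034132724090588415 (array([ 1.10981604, -0.05057886,  0.58655559]), array([-0.72418933,  0.03655474, -0.6888246 ]))
{'clock': 0.1, 'qpos': array([-1.45801515e+00,  2.76546639e-01,  1.50601985e+00, -2.02467326e-05,
        1.36069302e+00, -1.21021068e-01]), 'qd': array([-3.62631011e-04,  6.32552387e-05, -2.48033249e-03, -1.11356198e-03,
        2.14764440e-03,  7.37283611e-04]), 'effort': array([ 1.05165054e-03, -4.17701018e+01, -2.46404564e+01, -1.80082120e-04,
        5.80557593e-03,  1.05473569e-05]), 'position': array([ 0.13313929, -0.55890521,  0.2415124 ]), 'ee_rot': array([-8.33462741e-04,  9.93174250e-01,  1.16637108e-01, -6.46522665e-06]), 'contact_force': array([ 0.43662163, -0.61033505, -0.25783814]), 'moment': array([-0.02885734,  0.00838149,  0.0336968 ]), 'gripper_force': 0.0, 'width': 0.0855276939466839}
```

View pics/a0.png

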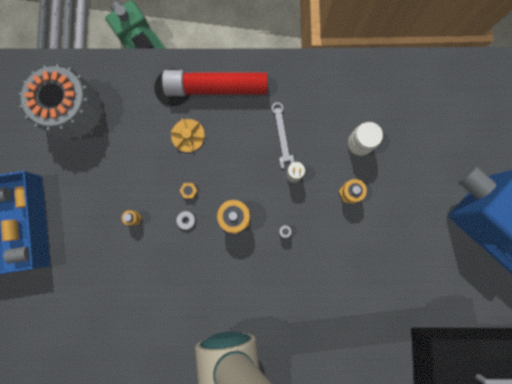

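View pics/b0.png

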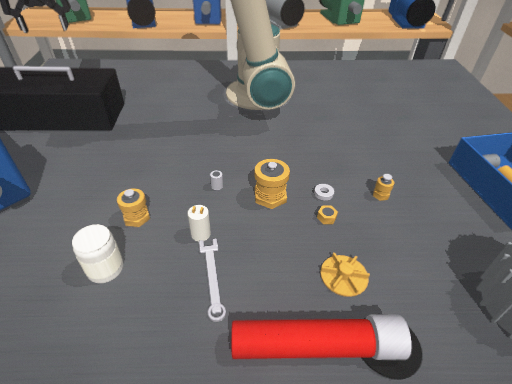

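The top view shows three valves: small at (131,218), large at (233,216) and middle at (354,191), with its stem at about (356,190). In the scene view the middle one's stem head is at about (129,194). The tin at (366,138) and the capacitor at (296,171) are its nearest neighbours.

```bash
python3 - <<'E'
from h import *
T=eyes.get_calibration("top");S=eyes.get_calibration("scene")
for n,u,v,z in(("mid",356.5,190,.078),("small",131,218,.06),("large",233,216,.098),("tin",369,135,.095),("cap",296,171,.08),("socket",285,232,.04)):
    print(n,at(T,u,v,z).round(4))
print(at(S,129,194,.078), proj(S,at(T,356.5,190,.078)))
a=cv2.imread("pics/a0.png")[150:230,316:416];b=cv2.imread("pics/b0.png")[170:240,90:178]
r=lambda i:cv2.resize(i,(400*1,320),interpolation=cv2.INTER_CUBIC)
cv2.imwrite("pics/c0.png",np.hstack([r(a),cv2.resize(b,(400,320),interpolation=cv2.INTER_CUBIC)]))
E
```

```text
mid [ 0.5684 -0.2865  0.078 ]
small [0.502  0.2686 0.06  ]
large [0.5045 0.0136 0.098 ]
tin [ 0.7013 -0.3166  0.095 ]
cap [ 0.6155 -0.1393  0.08  ]
socket [ 0.4669 -0.1135  0.04  ]
[ 0.57894078 -0.28537704  0.078     ] (np.float64(129.64125260825114), np.float64(190.5014846601322))
```

View pics/c0.png

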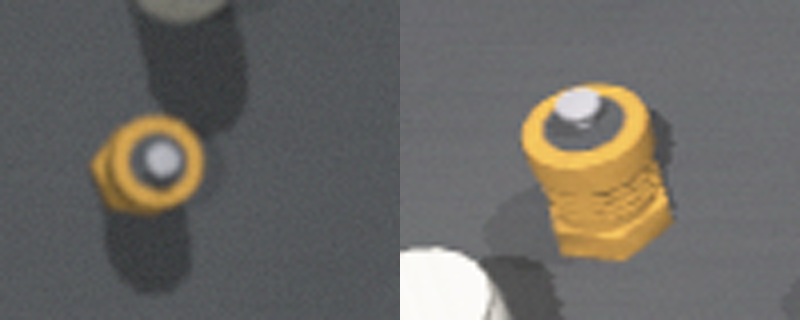

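Call:
drive_tool:
  rows:
    - [[0,0,0],[4.3,2.7,0],0]
    - [[0,0,0],[4.4,2.7,0],0]
    - [[0,0,0],[4.4,2.7,0],0]
    - [[0,0,0],[4.4,2.7,0],0]
    - [[0,0,0],[4.4,2.7,0],0]
    - [[0,0,0],[4.4,2.7,0],0]
    - [[0,0,0],[4.4,2.7,0],0]
    - [[0,0,0],[4.4,2.7,0],0]
  force: 30

```text
clock: 1.1
position: [0.4854, -0.3422, 0.2419]
ee_rot: [-0.0, 0.993, 0.117, -0.0]
contact_force: [0.7, -1.0, -0.3]
width: 0.0001
gripper_force: 0.0
```

Call:
drive_tool:
  rows:
    - [[0,0,0],[4.3,2.9,0],0]
    - [[0,0,0],[4.2,2.8,0],0]
    - [[0,0,0],[0,0,-4],0]
    - [[0,0,0],[0,0,-4],0]
    - [[0,0,0],[0,0,-3],0]
    - [[0,0,0],[0,0,-1],0]
    - [[0,0,0],[0,0,0],0]
    - [[0,0,0],[0,0,0],0]

```text
clock: 2.1
position: [0.5701, -0.2871, 0.1238]
ee_rot: [0.001, 0.993, 0.117, 0.001]
contact_force: [-0.0, 0.3, 0.4]
width: -0.0
gripper_force: 0.0
```

```bash
python3 - <<'E'
from h import *
s=manip.get_state();print(s["position"],s["contact_force"],s["width"])
a=snap("wrist","w1");c=eyes.get_calibration("wrist")
p=s["position"];print(proj(c,[.569,-.286,.078]),proj(c,p+[0,0,-.011]),ray(c,256,192))
b=snap("scene","s1")[130:250,50:210,::-1];t=snap("top","t1")[130:250,276:436,::-1]
cv2.imwrite("pics/c1.png",np.hstack([cv2.resize(i,(400,300),interpolation=cv2.INTER_CUBIC) for i in(t,b)]))
E
```

```text
[ 0.57008565 -0.28706614  0.12382559] [-0.04332344  0.26050229  0.40150984] -2.2123071897585733e-05
(np.float64(252.13598296699132), np.float64(217.01600436191376)) (np.float64(254.44613598783044), np.float64(238.52467234895676)) (array([ 0.63578989, -0.27022743,  0.25483947]), array([-0.26719949, -0.07713062, -0.9606722 ]))
```

View pics/w1.png

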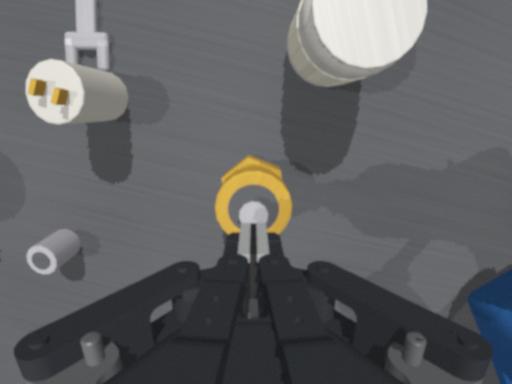

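View pics/c1.png

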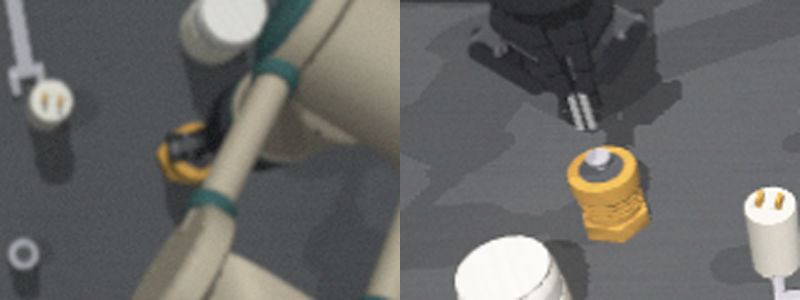

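The wrist view shows the middle valve's stem head at about (253,214), against a prediction of (252,217), so the estimate is right to about 2 mm. The closed tips sit at (253,222) and below, directly above it. I'm lowering slowly.

Call:
drive_tool:
  rows:
    - [[0,0,0],[0,0,-1.2],0]
    - [[0,0,0],[0,0,-1.2],0]
    - [[0,0,0],[0,0,-0.6],0]
    - [[0,0,0],[0,0,-0.2],0]
    - [[0,0,0],[0,0,-0.1],0]
    - [[0,0,0],[0,0,-0.1],0]
    - [[0,0,0],[0,0,0],0]
    - [[0,0,0],[0,0,0],0]

```text
clock: 3.25
position: [0.5694, -0.2864, 0.0888]
ee_rot: [0.0, 0.993, 0.117, 0.0]
contact_force: [-0.9, -0.0, 2.5]
width: -0.0002
gripper_force: 1.0
```

Call:
drive_tool:
  rows:
    - [[0,0,0],[0,0,-0.15],0]
    - [[0,0,0],[0,0,-0.15],0]
    - [[0,0,0],[0,0,-0.15],0]
    - [[0,0,0],[0,0,-0.15],0]
    - [[0,0,0],[0,0,-0.1],0]
    - [[0,0,0],[0,0,-0.05],0]
    - [[0,0,0],[0,0,0],0]
    - [[0,0,0],[0,0,0],0]

```text
clock: 4.25
position: [0.5694, -0.2865, 0.0812]
ee_rot: [0.0, 0.993, 0.117, 0.0]
contact_force: [-1.4, 0.7, 5.8]
width: 0.0001
gripper_force: 2.9
```

The 5.8 N reading matches the spring at about 7.6 mm of travel. I'll hold here.

Call:
drive_tool:
  rows:
    - [[0,0,0],[0,0,0],0]
    - [[0,0,0],[0,0,0],0]
    - [[0,0,0],[0,0,0],0]
    - [[0,0,0],[0,0,0],0]
    - [[0,0,0],[0,0,0],0]
    - [[0,0,0],[0,0,0],0]
    - [[0,0,0],[0,0,0],0]
    - [[0,0,0],[0,0,0],0]

```text
clock: 5.25
position: [0.5694, -0.2865, 0.0812]
ee_rot: [0.0, 0.993, 0.117, 0.0]
contact_force: [-0.8, 0.3, 5.2]
width: 0.0005
gripper_force: 2.9
```

Call:
drive_tool:
  rows:
    - [[0,0,0],[0,0,0],0]
    - [[0,0,0],[0,0,0],0]
    - [[0,0,0],[0,0,0],0]
    - [[0,0,0],[0,0,0],0]
    - [[0,0,0],[0,0,0],0]
    - [[0,0,0],[0,0,0],0]
    - [[0,0,0],[0,0,0],0]
    - [[0,0,0],[0,0,0],0]

```text
clock: 6.25
position: [0.5694, -0.2865, 0.0812]
ee_rot: [0.0, 0.993, 0.117, 0.0]
contact_force: [-0.7, 0.5, 5.3]
width: -0.0002
gripper_force: 2.9
```

Call:
drive_tool:
  rows:
    - [[0,0,0],[0,0,0.2],0]
    - [[0,0,0],[0,0,0.2],0]
    - [[0,0,0],[0,0,0.2],0]
    - [[0,0,0],[0,0,0.3],0]
    - [[0,0,0],[0,0,0.6],0]
    - [[0,0,0],[0,0,1.5],0]
    - [[0,0,0],[0,0,3],0]
    - [[0,0,0],[0,0,4],0]

```text
clock: 7.25
position: [0.5687, -0.2861, 0.1815]
ee_rot: [-0.001, 0.993, 0.117, -0.001]
contact_force: [0.2, -0.3, 0.5]
width: 0.0002
gripper_force: 0.0
```

Call:
drive_tool:
  rows:
    - [[0,0,0],[0,0,3],0]
    - [[0,0,0],[-4,-3,1],0]
    - [[0,0,0],[-4,-3,0],0]
    - [[0,0,0],[-4,-3,0],0]
    - [[0,0,0],[-3,-2,0],0]
    - [[0,0,0],[0,0,0],0]
    - [[0,0,0],[0,0,0],0]
    - [[0,0,0],[0,0,0],0]

```text
clock: 8.25
position: [0.4201, -0.3958, 0.221]
ee_rot: [0.0, 0.993, 0.117, 0.0]
contact_force: [-0.0, 0.7, -0.3]
width: 0.0
gripper_force: 0.0
```

```bash
python3 - <<'E'
from h import *
s=manip.get_state();print(s["clock"],s["position"],s["contact_force"])
a=snap("scene","s2");t=snap("top","t2")
o=lambda i:cv2.resize(i,(400,300),interpolation=cv2.INTER_CUBIC)
r=(slice(170,240),slice(90,178))
cv2.imwrite("pics/c2.png",np.hstack([o(cv2.imread("pics/b0.png")[r]),o(a[r][:,:,::-1])]))
E
```

```text
8.25 [ 0.42012062 -0.39576069  0.22103528] [-0.02017553  0.65634745 -0.26425666]
```

View pics/c2.png

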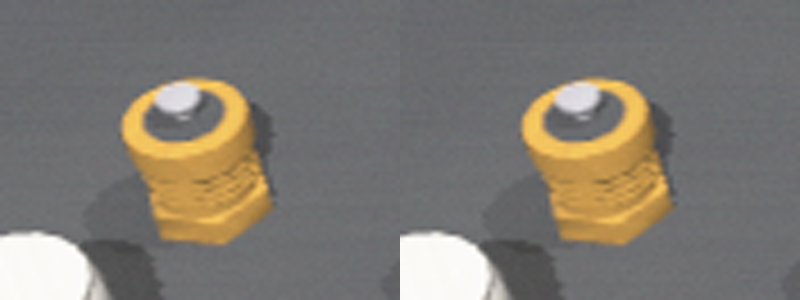

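Before (left) and after (right) look the same. The stem is back up at (177,97) in each crop, and the valve has not moved.

```bash
python3 -c "
from rig import job
print(job.sign_off())"
```

```text
the job is handed in; nothing more can be done
None
```

The middle valve is not stuck: I pressed its stem about 7.6 mm down (about 5.5 N) and held it for over 2 s; it sprang back, the valve did not visibly move, the arm is withdrawn, and the job is handed in (no verdict was returned).

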